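# Free the sagging bolt and hold the hotplate guard ajar

## Robot

A 6-joint arm with a two-finger parallel gripper is mounted at the origin on the work surface. World frame = base frame: x ahead of the robot, y to its left, z up, the work surface at z = 0. Lengths are in mm, angles in rad, forces in N, time in s.
With the tool pointing down it reaches from about 300 to 775 mm from the base axis. Payload 14.6 kg.
Tool frame: the origin (TCP) lies midway between the tips of the shut fingers; the grasp point (between the pads) lies 19 mm behind it (ctrl.pinch_z is the distance from the TCP to the grasp point, in mm); z points along the fingers, y is the line along which they close (so a half turn about z gives the same grasp; the last joint's range is limited). The gripper opens to 85 mm and grips with 20 to 120 N. Pads are 22 mm wide; open, the fingers measure 114 mm over their backs; the gripper's body (76 mm by 85 mm) begins 54 mm behind the grasp point. The pads swing forward as they close: fully open they stand 13 mm farther back than shut.
Start: joints at [-1.336, 0.3, 1.521, -0, 1.321, -0.067], TCP at [163.475, -525.134, 231.281] pointing down, gripper open.
Joint ranges: [-3.03, 3.03], [-0.79, 2.21], [0.23, 2.52], [-1.04, 4.18], [0, 3.07], [-2.55, 2.55]. Speed limits (rad/s): [2.22, 2.22, 2.57, 3.14, 3.14, 3.14].

## Interface

Orientations are given as a unit quaternion [w, x, y, z].
In Python, from cell import ctrl gives the robot as it stands. The module is installed in compiled form; this text tells all that it offers.
- The arm moves only by the tool step_arm, never from a script. Its argument "targets" is a list of rows, each a list of 7 numbers: the turn, a rotation vector about the tool's x, y, z in rad, then the shift along the tool's x, y, z in cm, then the finger opening in cm, from 0 to 8.54. A call has 1 to 12 rows; each row is the pose to reach, as a shift and turn from the pose commanded when the call began, along the tool's axes at that moment; what a row does not reach only later rows make up. A row lasts 1/12 s, in which the tool goes at most 41.7 mm and 7.16 degrees, less where a joint would pass 70% of its speed; a pose out of reach is approached as far as the arm can. A call with a gripper value outside its range is refused whole. The fingers move at their own pace and stop on an object; the grip force is fixed at half the most. Time passes only in rows, so rows that repeat a pose let the fingers close. It gives the time, the measured TCP pose, the force, the opening and the grip force at its end, in the units of the state.
- ctrl.get_state(): the state, without advancing time (a new reading comes with each control period).
- ctrl.snapshot(name): name is "scene" or "top" or "wrist"; returns the picture (384x512x3 uint8, red, green, blue); there is no depth.
- ctrl.camera_params(name): a dict with "intrinsics" (3x3 intrinsics, pixels), "k1" (the pictures are not rectified: a ray, as slopes to the right and down, at radius r is drawn at 1 + k1 r^2 times it, then the intrinsics apply), "rvec" (rotation vector, rad) and "tvec" (3), from world to camera coordinates, as OpenCV has them; the wrist camera has in their place "hand_eye" (4x4, takes a point from camera to tool coordinates, whose origin is the TCP and whose axes are the flange's). Camera axes: x right, y down, z forward; pixel columns grow to the right and rows downward; lengths in mm; the calibration is good to about 2 mm. A picture is of the moment at which its call begins: read the wrist's pose just before it. camera_params takes no time and is no camera call.
- ctrl.sign_off(): hands the job in; it is judged then, once.
Trained networks look in the newest picture that a camera, given by its name, has taken for a name from the list of things; names that differ only in an ending like _2 or _b are one class to them, and where a whole thing is asked for, a point or a joint stands for the part that bears it (a point fixed in the world has none). Each returns a list of dicts, best first, with "p" (0 to 1); they miss things now and then, are a little off and sometimes report something else, mostly with a low value. They report only what shows in the picture. A call takes as long as a camera call.
- ctrl.spot_in(camera, query): "point" ([x, y, z] in mm, in world coordinates, good to about 4 mm: the middle of the surface that is visible of it).
The state is a dict: "time_s": time; "joint_pos": joint angles; "joint_vel": joint speeds; "tau": joint torques, N m; "tool_pos": TCP position; "tool_rot": TCP orientation; "wrist_force": force on the tool from outside, world axes, zero at the start; "wrist_torque": the same for the moment, N m; "gripper_width": finger opening in mm; "finger_force": force on a finger pad.
Only numpy, scipy, OpenCV 4.12 (cv2) and the standard library are available. Lean on these libraries where they do the work, as an engineer would, in place of code of your own. Each camera call takes 0.05 s, during which the arm holds its last target. There are 200 camera calls.

## Task

Open the mesh guard round the screen-separator hotplate a little so that the phone inside can be reached: take the bolt by its knob, lift its sagging end over the bent-up lip of the keeper while pulling it back until it is clear of the keeper, without forcing it, and only then draw the gate towards you by the same knob. Finish while still holding the knob, with the gate held still about a hand's breadth ajar (5 to 10 cm at its free edge) against its closing spring; leave the jar, screwdriver and cup beside the guard where they stand.

Things in the scene. Friction and masses are not known exactly. Their poses are not given: they have to be found in the camera images.
- guard: Fixed open-topped grey steel mesh guard round a hotplate, 320 wide (y), 250 deep (x), walls 120 high. Origin on the table under the middle of the gate line. +x points into the guard, +y along the gate from its free edge (y -130) to its hinge (y +130). The shut gate (16 thick, top rail 132 above the table) stands at x = 0.
- keeper (a point): Middle of the keeper's top, 184 above the table, on the fixed post beside the gate's free edge (guard y -136 to -176). Two upright steel cheeks (inner faces at x -12 and +12, too high to lift the bolt over) hold the bolt between them; the top is open. At the gate-side end a bent-up lip crosses the bolt's path.
- hinge (a point): Point on the gate's vertical hinge line, 132 above the table, fixed on the guard; axes as those of the guard.
- lip (a point): Middle of the top edge of the keeper's bent-up lip (5 thick along y, 20 wide in x), 146 above the table, fixed on the guard at y = -138.5.
- nose: The bolt's turned-down nose at its free end (8 long along the bolt, 10 wide, 19 high); origin at the middle of its underside. With the bolt down it hangs behind the lip, its underside 8 below the lip's top, so that the bolt cannot be pulled straight out. Jamming it against lip or cheeks with over 40 N counts as forcing the bolt.
- knob_grip (a point): Grasp point on the bolt's knob, an upright dark steel cylinder 18 in diameter, from 18 below to 18 above this point, on a 9 thick stem. 207 above the table with the bolt down; guard x 0, y -83 at bolt value 0, gate shut. Pinch it from above. Two staples (hoops 28 wide in x, tops 184 above the table) at guard y -105 and -10 carry the bolt. Axes as those of the gate.
- knob: The knob itself, rigid with the bolt (it slides and lifts with it and turns with the gate); origin on the bolt's axis, 55 below the grasp point.
- bolt (a joint): How far the bolt is pulled back towards the hinge (m, along the gate): 0 fully home, starts between 0 and 0.010; with the bolt down its nose strikes the lip at 0.014; the nose is clear of the keeper from 0.027, end stop at 0.045. Slides with light friction (about 1 N) and stays where it is left.
- bolt_lift (a joint): How far the bolt is lifted in its worn tall staples (m): 0 down (where it sags by its own weight, about 2 N), the nose passes over the lip above 0.008, upper stop at 0.022. It falls back when let go.
- gate (a joint): Opening of the gate (rad): 0 shut, growing as it swings out to the guard's -x side (clockwise about the hinge seen from above), up to 1.2. 0.19 to 0.39 is 5 to 10 cm at the free edge. A spring closes it with 0.48 N m at 0, plus 0.8 N m per rad. The bolt blocks it after about 0.03 until the nose is clear of the keeper.
- flux_jar: Bystander: white jar, 48 in diameter, 50 high, origin under its middle.
- driver: Bystander: black-handled screwdriver, 150 long, lying on the table.
- cotton_cup: Bystander: black cup, 64 in diameter, 60 high, origin under its middle.

How it is judged:
By the outcome, as a careful person would: the job done as asked, in the order asked, and still so for the second after the job is handed in, while the arm keeps its last pose, push and grip.
It also fails if it takes over 40 s, if anything falls off the work surface, if the arm or the gripper's body presses on something with over 40 N, if the wrist force passes 120 N, or if a joint passes its speed limit or range.

## Working session

There is one attempt and no reset: what is moved stays moved. The work goes in short steps, Python scripts to look and compute and a tool call to move; the robot and the scene stay as the last step left them, time stands still between calls to the robot, and variables do not carry over. Pictures are saved under pics/ and viewed, at most 10 in all, crops included, and the job is handed in when it is done.

Besides the shell and the picture viewer there is one more tool, called after ">>>" by a JSON object that holds its "api" and its "payload", one argument or row to a line. step_arm: Moves the arm, as the interface text tells. Its arguments: {"type":"object","properties":{"targets":{"type":"array","items":{"type":"array","items":{"type":"number"}}}},"required":["targets"]}

```bash
mkdir -p pics
cat > h.py <<'E'
import numpy as np,cv2
from cell import ctrl
from scipy.spatial.transform import Rotation as R
def T_tool(s):
    q=s["tool_rot"]; T=np.eye(4); T[:3,:3]=R.from_quat([q[1],q[2],q[3],q[0]]).as_matrix(); T[:3,3]=s["tool_pos"]; return T
def cam(name,s=None):
    p=ctrl.camera_params(name); K=np.array(p["intrinsics"]); 
    if "hand_eye" in p:
        W=T_tool(s or ctrl.get_state())@np.array(p["hand_eye"])
    else:
        M=np.eye(4); M[:3,:3]=cv2.Rodrigues(np.array(p["rvec"],float))[0]; M[:3,3]=np.ravel(p["tvec"]); W=np.linalg.inv(M)
    return K,p["k1"],W
def ray(c,u,v):
    K,k1,W=c
    d=np.linalg.solve(K,[u,v,1.]); rd=np.hypot(d[0],d[1]); r=rd
    for _ in range(20): r=rd/(1+k1*r*r)
    if rd>0: d[:2]*=r/rd
    d=W[:3,:3]@d; return W[:3,3],d/np.linalg.norm(d)
def tri(*rays):
    A=sum(np.eye(3)-np.outer(d,d) for o,d in rays); b=sum((np.eye(3)-np.outer(d,d))@o for o,d in rays)
    x=np.linalg.solve(A,b); return x,[np.linalg.norm(np.cross(x-o,d)) for o,d in rays]
def proj(c,P):
    K,k1,W=c; p=np.linalg.inv(W)@np.append(P,1); x=p[:2]/p[2]; x=x*(1+k1*x@x); return (K@np.append(x,1))[:2]
E
python3 - <<'E'
from h import *
s=ctrl.get_state(); print(s)
for n in ("scene","top","wrist"):
    im=ctrl.snapshot(n); cv2.imwrite(f"pics/{n}0.png",im[:,:,::-1])
    for q in ("knob_grip","keeper","hinge","lip","guard","nose","flux_jar","driver","cotton_cup"):
        r=ctrl.spot_in(n,q); print(n,q,[(np.round(a["point"]),round(a["p"],2)) for a in r[:2]])
a=[cv2.imread(f"pics/{n}0.png") for n in ("scene","top")]
cv2.imwrite("pics/both.png",np.hstack(a)[:, :])
E
```

```text
{'time_s': 0.0, 'joint_pos': array([-1.33555505e+00,  3.00486861e-01,  1.52158745e+00,  2.71053591e-05,
        1.32068788e+00, -6.66031303e-02]), 'joint_vel': array([ 0.00037634,  0.00078065, -0.00023879, -0.00114951, -0.00025034,
       -0.00102678]), 'tau': array([-1.97371097e-03, -5.43499017e+01, -3.61794055e+01, -1.86816469e-04,
        4.01549652e-03,  4.47407308e-05]), 'tool_pos': array([ 163.45240755, -524.90749652,  230.70997247]), 'tool_rot': array([-5.83797684e-04,  9.88633181e-01,  1.50346569e-01, -3.61664302e-05]), 'wrist_force': array([-0.28470864,  0.87813259,  0.17204921]), 'wrist_torque': array([-0.053728  , -0.02136003,  0.06082803]), 'finger_force': 0.0, 'gripper_width': 85.63886536211231}
scene knob_grip []
scene keeper [(array([753.,  85.,  83.]), 0.58)]
scene hinge [(array([751.,  83.,  78.]), 0.86), (array([ 497., -161.,   26.]), 0.33)]
scene lip [(array([749.,  85.,  85.]), 0.87), (array([ 498., -162.,   24.]), 0.62)]
scene guard [(array([751.,  77.,  80.]), 0.82)]
scene nose []
scene flux_jar []
scene driver [(array([ 498., -162.,   23.]), 0.8)]
scene cotton_cup [(array([730., 384.,  39.]), 0.74), (array([620.,  46., 152.]), 0.68)]
top knob_grip []
top keeper [(array([738.,  94.,  85.]), 0.92)]
top hinge [(array([743.,  98.,  83.]), 0.72)]
top lip [(array([737.,  97.,  80.]), 0.92), (array([621., 107., 137.]), 0.55)]
top guard [(array([741.,  97.,  84.]), 0.94), (array([621., 106., 134.]), 0.65)]
top nose []
top flux_jar [(array([ 680., -150.,   48.]), 0.71)]
top driver [(array([ 493., -157.,   24.]), 0.56)]
top cotton_cup [(array([733., 390.,  30.]), 0.58)]
wrist knob_grip []
wrist keeper []
wrist hinge []
wrist lip []
wrist guard []
wrist nose []
wrist flux_jar []
wrist driver []
wrist cotton_cup []
```

View pics/scene0.png

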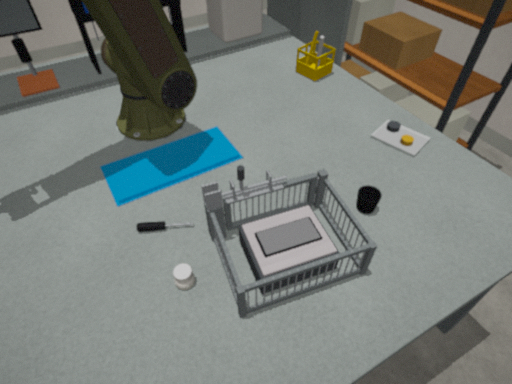

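View pics/top0.png

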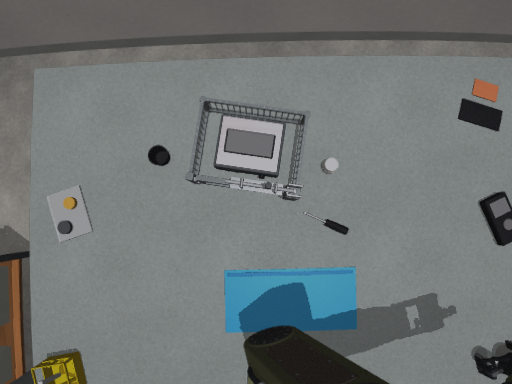

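The scene view shows the guard with its gate facing the robot and the dark knob at about (241,173). In the top view the gate line runs from (195,180) to (290,192), with the keeper at about (291,190). I'll enlarge both.

Run:
```python
import cv2,numpy as np
a=cv2.imread("pics/scene0.png")[150:240,190:340]; b=cv2.imread("pics/top0.png")[160:210,185:310]
a=cv2.resize(a,None,fx=5,fy=5,interpolation=cv2.INTER_CUBIC)[:330]; b=cv2.resize(b,None,fx=6,fy=6,interpolation=cv2.INTER_CUBIC)[:265]
c=np.zeros((600,750,3),np.uint8); c[:330]=a; c[335:]=b
cv2.imwrite("pics/z1.png",c)
```

```text
(no output)
```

View pics/z1.png

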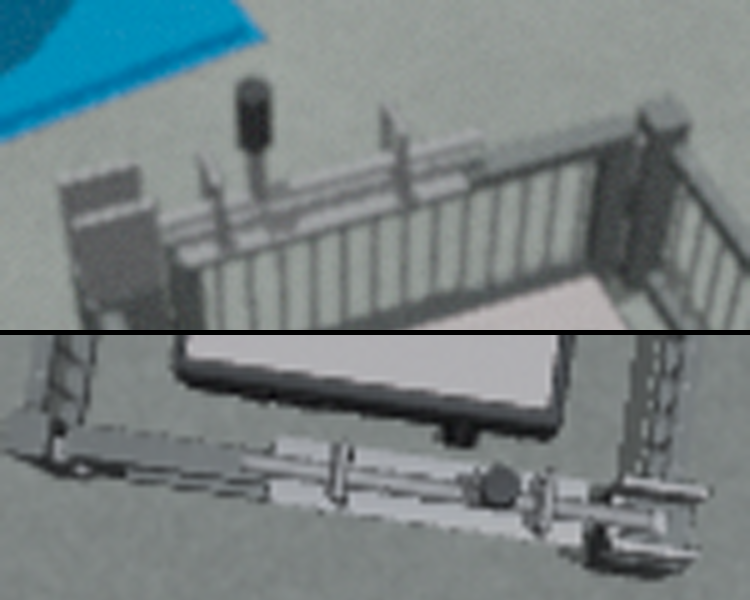

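In the scene crop the knob's top is at about (241,167) and its middle at (241,173). In the top view the knob is at (268.3,185) and the staples are at about (241.7,183) and (275.5,187.8). The bolt runs from (225.8,181.3) to (295,190.7).

Run:
```python
from h import *
s,t=cam("scene"),cam("top")
print("knob top",tri(ray(s,241,167.3),ray(t,268.3,185)), "mid",tri(ray(s,241,173),ray(t,268.3,185)))
def pl(c,u,v,z):
    o,d=ray(c,u,v); return o+d*(z-o[2])/d[2]
for n,u,v,z in (("knobtop",268.3,185,225),("staple hinge",241.7,183,184),("staple free",275.5,187.8,184),("tail",225.8,181.3,152),("nose",295,190.7,152)): print(n,pl(t,u,v,z).round(1))
a,b=pl(t,241.7,183,184),pl(t,275.5,187.8,184); print(np.linalg.norm(a-b),np.degrees(np.arctan2(*(a-b)[[1,0]])))
a,b=pl(t,225.8,181.3,152),pl(t,295,190.7,152); print(np.linalg.norm(a-b),np.degrees(np.arctan2(*(a-b)[[1,0]])))
# scene staples top
print("st h",tri(ray(s,190+388/5,150+105/5),ray(t,241.7,183)),"st f",tri(ray(s,190+205/5,150+158/5),ray(t,275.5,187.8)))
print(T_tool(ctrl.get_state()).round(3)); print(np.round(ctrl.camera_params("wrist")["hand_eye"],3))
```

```text
knob top (array([610.82908142,  49.22879784, 226.2827398 ]), [np.float64(0.2664639568179091), np.float64(0.26646395681782964)]) mid (array([612.01275576,  48.38833965, 209.53405009]), [np.float64(0.13540412056509152), np.float64(0.13540412056507425)])
knobtop [610.8  49.  225. ]
staple hinge [621.3 119.7 184. ]
staple free [606.1  28.5 184. ]
tail [630.  165.7 152. ]
nose [599.  -27.3 152. ]
92.5065558860572 80.5349935532554
195.52312410118384 80.88577027230329
st h (array([620.16746529, 118.21742476, 188.80311587]), [np.float64(1.4790177580745574), np.float64(1.4790177580744017)]) st f (array([604.99829529,  26.63989576, 186.30692065]), [np.float64(2.1689716540666995), np.float64(2.168971654066715)])
[[ 9.55000e-01  2.97000e-01  0.00000e+00  1.63496e+02]
 [ 2.97000e-01 -9.55000e-01 -0.00000e+00 -5.25132e+02]
 [ 0.00000e+00  0.00000e+00 -1.00000e+00  2.31288e+02]
 [ 0.00000e+00  0.00000e+00  0.00000e+00  1.00000e+00]]
[[-1.00000e-03 -9.56000e-01 -2.95000e-01  7.66010e+01]
 [ 1.00000e+00 -2.00000e-03  1.00000e-03 -2.63000e-01]
 [-1.00000e-03 -2.95000e-01  9.56000e-01 -1.42282e+02]
 [ 0.00000e+00  0.00000e+00  0.00000e+00  1.00000e+00]]
```

Knob grip is at about (611, 49, 207), which matches the stated height. The gate's y axis lies at about 80.7°, and the bolt value is only a few mm. I'll move to a hover above the knob with the tool's y axis along the gate normal.

>>> {"api": "step_arm", "payload": {
  "targets": [
    [0, 0, -1.107, 59.8, -41.5, -8, 6],
    [0, 0, -1.107, 59.8, -41.5, -8, 6],
    [0, 0, -1.107, 59.8, -41.5, -8, 6],
    [0, 0, -1.107, 59.8, -41.5, -8, 6],
    [0, 0, -1.107, 59.8, -41.5, -8, 6],
    [0, 0, -1.107, 59.8, -41.5, -8, 6],
    [0, 0, -1.107, 59.8, -41.5, -8, 6],
    [0, 0, -1.107, 59.8, -41.5, -8, 6],
    [0, 0, -1.107, 59.8, -41.5, -8, 6],
    [0, 0, -1.107, 59.8, -41.5, -8, 6],
    [0, 0, -1.107, 59.8, -41.5, -8, 6],
    [0, 0, -1.107, 59.8, -41.5, -8, 6]
  ]
}}

```text
time_s: 2.5
tool_pos: [470.0, -131.2, 286.4]
tool_rot: [0.0, 0.762, 0.648, 0.0]
wrist_force: [0.7, -0.7, -0.5]
gripper_width: 60.2
finger_force: 0.0
```

```bash
cat >> h.py <<'E'
def plan(target,yaw):
    "shift (cm, tool axes) and tool-z turn to bring TCP to target with tool x at yaw deg, tool down"
    s=ctrl.get_state(); T=T_tool(s); d=T[:3,:3].T@(np.array(target)-T[:3,3])/10
    y=np.radians(yaw); G=np.array([[np.cos(y),np.sin(y),0],[np.sin(y),-np.cos(y),0],[0,0,-1]]).T
    G=np.column_stack([[np.cos(y),np.sin(y),0],[np.sin(y),-np.cos(y),0],[0,0,-1]])
    print("t",s["time_s"],"pos",T[:3,3].round(1),"F",s["wrist_force"].round(1),"w",s["gripper_width"].round(1),"rot",R.from_matrix(T[:3,:3].T@G).as_rotvec().round(3),"shift cm",d.round(2))
E
python3 -c "
from h import *
plan([611,49,310],80.7)"
```

```text
Traceback (most recent call last):
  File "h.py", line 29, in plan
    print("t",s["time_s"],"pos",T[:3,3].round(1),"F",s["wrist_force"].round(1),"w",s["gripper_width"].round(1),"rot",R.from_matrix(T[:3,:3].T@G).as_rotvec().round(3),"shift cm",d.round(2))
                                                                                   ^^^^^^^^^^^^^^^^^^^^^^^^
AttributeError: 'float' object has no attribute 'round'
```

```bash
sed -i 's/s\["gripper_width"\].round(1)/round(s["gripper_width"],1)/' h.py
python3 -c "
from h import *
plan([611,49,310],80.7)"
```

```text
t 2.5 pos [ 470.  -131.2  286.4] F [ 0.7 -0.7 -0.5] w 60.2 rot [0.001 0.    0.   ] shift cm [20.06 11.01 -2.36]
```

>>> {"api": "step_arm", "payload": {
  "targets": [
    [0, 0, 0, 20.1, 11.0, -2.4, 6],
    [0, 0, 0, 20.1, 11.0, -2.4, 6],
    [0, 0, 0, 20.1, 11.0, -2.4, 6],
    [0, 0, 0, 20.1, 11.0, -2.4, 6],
    [0, 0, 0, 20.1, 11.0, -2.4, 6],
    [0, 0, 0, 20.1, 11.0, -2.4, 6],
    [0, 0, 0, 20.1, 11.0, -2.4, 6],
    [0, 0, 0, 20.1, 11.0, -2.4, 6]
  ]
}}

```text
time_s: 3.17
tool_pos: [610.3, 48.3, 309.2]
tool_rot: [-0.0, 0.761, 0.648, -0.0]
wrist_force: [-0.2, -0.3, -0.1]
gripper_width: 59.7
finger_force: 0.0
```

Run:
```python
from h import *
s=ctrl.get_state(); im=ctrl.snapshot("wrist"); cv2.imwrite("pics/w1.png",im[:,:,::-1])
np.save("T1.npy",T_tool(s)); plan([611,49,310],80.7); print(s["joint_pos"].round(2))
for q in ("knob_grip","lip","nose"): print(q,[(a["point"],round(a["p"],2)) for a in ctrl.spot_in("wrist",q)[:2]])
c=cam("wrist",s); print(proj(c,[611,49,225]),proj(c,[611,49,189]))
```

```text
t 3.2167 pos [609.9  47.3 309.5] F [-0.8  0.5  0.3] w 60.2 rot [-0.001  0.     0.001] shift cm [ 0.18  0.08 -0.05]
[ 0.02  0.4   1.21 -0.    1.53  0.18]
knob_grip [([612.8, 53.0, 224.9], 0.88)]
lip [([731.7, 82.0, 93.4], 0.86), ([614.0, 65.8, 155.8], 0.18)]
nose [([597.9, -26.7, 158.9], 0.57)]
[254.37458883 197.72494725] [254.50975354 183.691749  ]
```

View pics/w1.png

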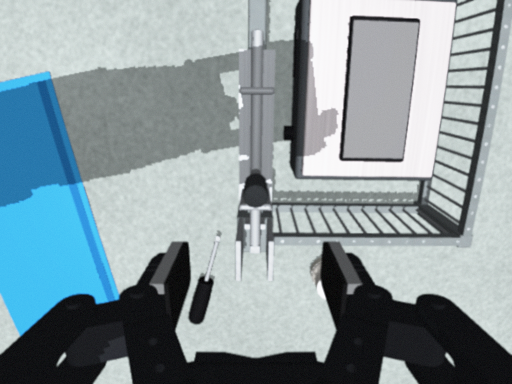

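The wrist view shows the dark knob at about (256,190), within 2 px of the prediction. The bolt and gate run straight up the picture, so the alignment is right, and the fingers straddle the knob freely. I'll descend and then close.

>>> {"api": "step_arm", "payload": {
  "targets": [
    [0, 0, 0, 0.1, 0.1, 3.5, 6],
    [0, 0, 0, 0.1, 0.1, 7, 6],
    [0, 0, 0, 0.1, 0.1, 10, 6],
    [0, 0, 0, 0.1, 0.1, 12, 6],
    [0, 0, 0, 0.1, 0.1, 12, 6],
    [0, 0, 0, 0.1, 0.1, 12, 6]
  ]
}}

```text
time_s: 3.87
tool_pos: [611.0, 47.6, 190.3]
tool_rot: [-0.0, 0.762, 0.647, -0.0]
wrist_force: [0.5, 0.3, 0.9]
gripper_width: 59.9
finger_force: 0.0
```

Run:
```python
from h import *
s=ctrl.get_state(); im=ctrl.snapshot("wrist"); cv2.imwrite("pics/w2.png",im[:,:,::-1])
plan([612,49.5,190],80.7)
print([(a["point"],round(a["p"],2)) for a in ctrl.spot_in("wrist","knob_grip")[:2]])
```

```text
t 3.9167 pos [611.6  47.7 191.6] F [-0.2 -0.1  0.6] w 59.8 rot [ 0.002 -0.    -0.   ] shift cm [0.18 0.01 0.16]
[]
```

View pics/w2.png

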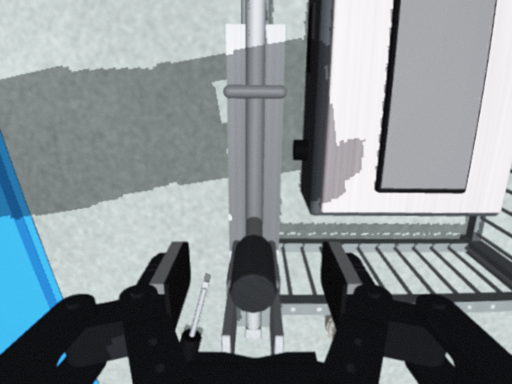

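The knob stands centred between the fingers, its top face at about (254,288). One check along the gate before closing.

Run:
```python
from h import *
s=ctrl.get_state(); c=cam("wrist",s)
o,d=ray(c,254,288); P=o+d*(225-o[2])/d[2]; T=T_tool(s); print(P.round(1),(np.linalg.inv(T)@np.append(P,1)).round(1))
```

```text
[613.2  51.7 225. ] [  4.    0.8 -32.8   1. ]
```

>>> {"api": "step_arm", "payload": {
  "targets": [
    [0, 0, 0, 0.3, 0.05, 0, 6],
    [0, 0, 0, 0.3, 0.05, 0, 4],
    [0, 0, 0, 0.3, 0.05, 0, 2.5],
    [0, 0, 0, 0.3, 0.05, 0, 1],
    [0, 0, 0, 0.3, 0.05, 0, 1],
    [0, 0, 0, 0.3, 0.05, 0, 1],
    [0, 0, 0, 0.3, 0.05, 0, 1],
    [0, 0, 0, 0.3, 0.05, 0, 1],
    [0, 0, 0, 0.3, 0.05, 0, 1]
  ]
}}

```text
time_s: 4.72
tool_pos: [611.7, 51.3, 190.5]
tool_rot: [-0.0, 0.762, 0.648, -0.0]
wrist_force: [-8.2, -0.1, 6.4]
gripper_width: 16.6
finger_force: 58.4
```

Gripped, with width 16.6 and pad force 58 N. There is a small side load. I'll lift the bolt about 14 mm and ease it sideways.

>>> {"api": "step_arm", "payload": {
  "targets": [
    [0, 0, 0, 0, -0.05, -0.3, 1],
    [0, 0, 0, 0, -0.05, -0.6, 1],
    [0, 0, 0, 0, -0.05, -0.9, 1],
    [0, 0, 0, 0, -0.05, -1.2, 1],
    [0, 0, 0, 0, -0.05, -1.4, 1],
    [0, 0, 0, 0, -0.05, -1.4, 1],
    [0, 0, 0, 0, -0.05, -1.4, 1]
  ]
}}

```text
time_s: 5.3
tool_pos: [611.4, 51.3, 203.9]
tool_rot: [-0.0, 0.762, 0.648, -0.0]
wrist_force: [-5.9, 0.6, -2.4]
gripper_width: 16.3
finger_force: 58.5
```

>>> {"api": "step_arm", "payload": {
  "targets": [
    [0, 0, 0, 0.4, -0.03, 0, 1],
    [0, 0, 0, 0.8, -0.05, 0, 1],
    [0, 0, 0, 1.2, -0.05, 0, 1],
    [0, 0, 0, 1.6, -0.05, 0, 1],
    [0, 0, 0, 1.6, -0.05, 0, 1]
  ]
}}

```text
time_s: 5.72
tool_pos: [613.9, 67.9, 203.9]
tool_rot: [-0.0, 0.762, 0.648, 0.0]
wrist_force: [-2.6, 2.4, -1.6]
gripper_width: 16.3
finger_force: 58.6
```

>>> {"api": "step_arm", "payload": {
  "targets": [
    [0, 0, 0, 0.4, 0, 0, 1],
    [0, 0, 0, 0.8, 0, 0, 1],
    [0, 0, 0, 1.2, 0, 0, 1],
    [0, 0, 0, 1.6, 0, 0, 1],
    [0, 0, 0, 1.6, 0, 0, 1]
  ]
}}

```text
time_s: 6.13
tool_pos: [616.5, 83.7, 203.9]
tool_rot: [0.0, 0.762, 0.648, 0.0]
wrist_force: [-1.4, 0.6, -1.6]
gripper_width: 16.6
finger_force: 58.6
```

Run:
```python
from h import *
s=ctrl.get_state()
ims=[]
for n in ("scene","top","wrist"): im=ctrl.snapshot(n)[:,:,::-1]; cv2.imwrite(f"pics/{n}3.png",im); ims.append(im)
r=lambda i,f:cv2.resize(i,None,fx=f,fy=f,interpolation=cv2.INTER_CUBIC)
c=np.zeros((600,800,3),np.uint8)
a=r(ims[0][160:220,190:290],4); b=r(ims[1][165:205,215:315],4); w=r(ims[2],.78)[:,:400]
c[:240,:400]=a; c[:160,400:800]=b; c[300:300+w.shape[0],:400]=w[:300]; cv2.imwrite("pics/z3.png",c)
plan([612,49.5,190],80.7)
```

```text
Traceback (most recent call last):
ValueError: could not broadcast input array from shape (300,399,3) into shape (300,400,3)
```

Run:
```python
from h import *
ims=[cv2.imread(f"pics/{n}3.png") for n in ("scene","top","wrist")]
r=lambda i,f:cv2.resize(i,None,fx=f,fy=f,interpolation=cv2.INTER_CUBIC)
c=np.zeros((600,800,3),np.uint8)
c[:240,:400]=r(ims[0][160:220,190:290],4); c[:160,400:800]=r(ims[1][165:205,215:315],4); c[250:600,:400]=ims[2][34:384,56:456]
cv2.imwrite("pics/z3.png",c)
plan([612,49.5,190],80.7)
```

```text
t 6.2833 pos [616.4  83.1 203.9] F [-3.2  1.5 -2. ] w 16.4 rot [ 0.    -0.     0.001] shift cm [-3.38  0.1   1.39]
```

View pics/z3.png

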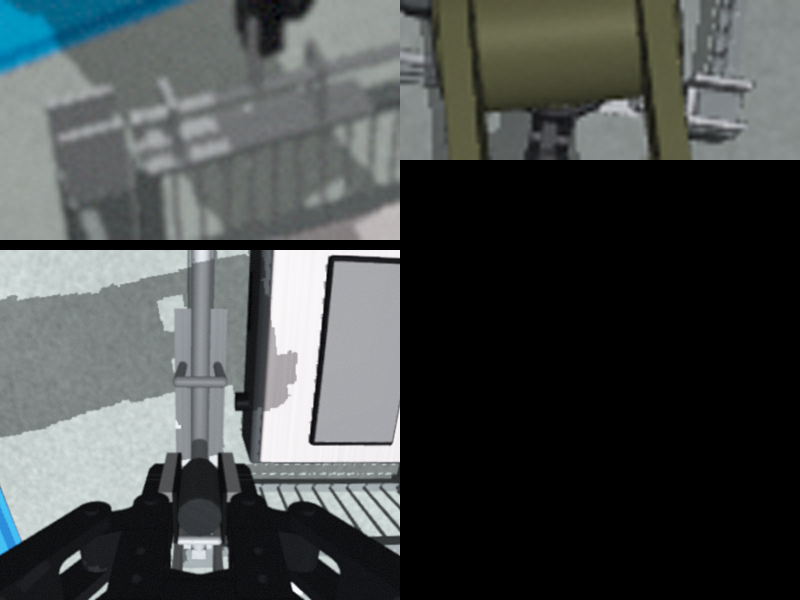

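The scene crop at upper left shows the bolt's end drawn out of the keeper: the keeper is at about (90,130) and the bolt's end at about (135,120). The wrist view shows the knob still firmly between the pads. The bolt has moved about 32 mm and is still lifted, and the forces are small. Next I'll swing the gate on the arc about the hinge (r ≈ 178 mm), starting with a part of it.

>>> {"api": "step_arm", "payload": {
  "targets": [
    [0, 0, 0.03, 0.01, -0.53, 0, 1],
    [0, 0, 0.06, 0.03, -1.07, 0, 1],
    [0, 0, 0.09, 0.07, -1.6, 0, 1],
    [0, 0, 0.12, 0.13, -2.13, 0, 1],
    [0, 0, 0.12, 0.13, -2.13, 0, 1]
  ]
}}

```text
time_s: 6.7
tool_pos: [595.6, 87.5, 204.4]
tool_rot: [0.001, 0.8, 0.6, 0.001]
wrist_force: [2.5, -0.0, -1.0]
gripper_width: 16.6
finger_force: 58.9
```

The pull agrees with the spring, about 3 N. I'll continue to 0.29 rad and hold.

>>> {"api": "step_arm", "payload": {
  "targets": [
    [0, 0, 0.03, 0.01, -0.53, 0, 1],
    [0, 0, 0.06, 0.03, -1.07, 0, 1],
    [0, 0, 0.09, 0.07, -1.6, 0, 1],
    [0, 0, 0.12, 0.13, -2.13, 0, 1],
    [0, 0, 0.15, 0.2, -2.66, 0, 1],
    [0, 0, 0.17, 0.26, -3.01, 0, 1],
    [0, 0, 0.17, 0.26, -3.01, 0, 1],
    [0, 0, 0.17, 0.26, -3.01, 0, 1],
    [0, 0, 0.17, 0.26, -3.01, 0, 1],
    [0, 0, 0.17, 0.26, -3.01, 0, 1],
    [0, 0, 0.17, 0.26, -3.01, 0, 1]
  ]
}}

```text
time_s: 7.62
tool_pos: [567.6, 98.3, 203.9]
tool_rot: [0.0, 0.847, 0.531, 0.0]
wrist_force: [4.6, -1.6, -2.1]
gripper_width: 16.5
finger_force: 59.0
```

Run:
```python
from h import *
plan([612,49.5,190],80.7)
s=ctrl.snapshot("scene")[:,:,::-1]; w=ctrl.snapshot("wrist")[:,:,::-1]
c=np.zeros((600,800,3),np.uint8)
c[:360,:480]=cv2.resize(s[145:295,130:330],None,fx=2.4,fy=2.4,interpolation=cv2.INTER_CUBIC); c[300:600,480:800]=w[84:384,96:416]
cv2.imwrite("pics/z4.png",c)
```

```text
t 7.6167 pos [567.6  98.3 203.9] F [ 4.6 -1.6 -2.1] w 16.5 rot [ 0.    -0.    -0.289] shift cm [-2.46  6.12  1.39]
```

View pics/z4.png

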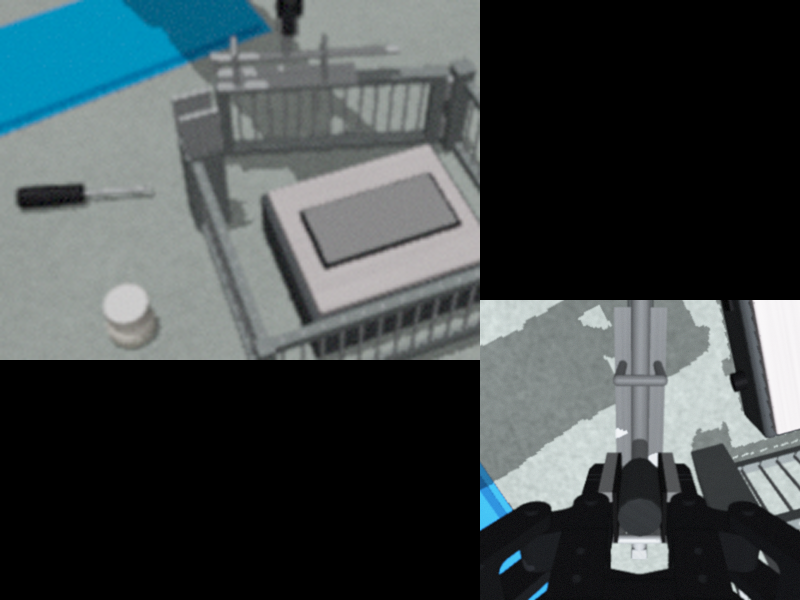

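The gate stands ajar at about 0.29 rad, roughly 7.5 cm at its free edge. The knob is held and the gate is parallel to the tool. The jar and screwdriver are where they stood, and the cup was never approached. Handing in.

```bash
python3 -c "
from cell import ctrl
print(ctrl.sign_off())"
```

```text
the job is handed in; nothing more can be done
None
```

I lifted the bolt over the lip and drew it clear of the keeper without forcing it, then opened the gate about 7.5 cm (0.29 rad); it is held still by the knob, the bystanders were not touched, and the job is handed in.

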